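Put the charged battery on the cordless cloth cutter

ROBOT

A 6-joint arm with a two-finger parallel gripper is mounted at the origin on the work surface. World frame = base frame: x ahead of the robot, y to its left, z up, the work surface at z = 0. Lengths are in m, angles in degrees, forces in N, time in s.
With the tool pointing down it reaches from about 0.325 to 0.9 m from the base axis. Payload 6.1 kg.
Tool frame: the origin (TCP) lies midway between the tips of the shut fingers; the grasp point (between the pads) lies 19 mm behind it; z points along the fingers, y is the direction in which the jaws open and shut (so a half turn about z gives the same grasp; the last joint's range is limited). The gripper opens to 87 mm and grips with 3 to 60 N. Pads are 19 mm wide; open, the fingers measure 117 mm over their backs; the gripper's body (75 mm by 190 mm) begins 51 mm behind the grasp point.
Start: joints at [61.301, 12.628, 87.462, -0, 79.91, -7.225], TCP at [0.229, 0.582, 0.223] pointing down, gripper open.
Joint ranges: [-170.65, 170.65], [-52.31, 119.04], [5.05, 147.46], [-71.25, 251.25], [11.57, 151.72], [-153.62, 153.62]. Speed limits (degrees/s): [147.25, 147.25, 172.46, 180, 180, 180].

INTERFACE

Orientations are given as [roll, pitch, yaw] about the fixed x, y, z axes, in that order (R = Rz(yaw) Ry(pitch) Rx(roll)).
In Python, from station import telemetry, read_camera, camera_info, job, nets gives the robot as it stands.
- The arm moves only by the tool move_arm, never from a script. Its argument "steps" is a list that holds one entry, the list of rows, each a list of 7 numbers: the shift along the tool's x, y, z in cm, then the turn, a rotation vector about the tool's x, y, z in units of 10 degrees (1.0 is 10 degrees), then the finger opening in cm, from 0 to 8.7. In form: [[[dx, dy, dz, rx, ry, rz, fingers], ...]]. A call has 1 to 20 rows; each row is the pose to reach, as a shift and turn from the pose measured when the call began, along the tool's axes at that moment; what a row does not reach only later rows make up. A row lasts 1/8 s, in which the tool goes at most 62.5 mm and 10.7 degrees, less where a joint would pass 70% of its speed; a pose out of reach is approached as far as the arm can. A call with a gripper value outside its range is refused whole. The fingers move at their own pace and stop on an object; "grip_force" is the grip in N (left out, the last holds). Time passes only in rows, so rows that repeat a pose let the fingers close. It gives the time, the measured TCP pose, the force and the opening at its end, in the units of the state.
- telemetry.sense(): the state, without advancing time (a new reading comes with each control period).
- read_camera(name): name is "scene" or "top"; returns the picture (400x640x3 uint8, red, green, blue); there is no depth.
- camera_info(name): a dict with "intrinsics" (3x3 intrinsics, pixels), "k1" (the pictures are not rectified: a ray, as slopes to the right and down, at radius r is drawn at 1 + k1 r^2 times it, then the intrinsics apply), "rvec" (rotation vector, rad) and "tvec" (3), from world to camera coordinates, as OpenCV has them. Camera axes: x right, y down, z forward; pixel columns grow to the right and rows downward; lengths in m; the calibration is good to about 2 mm. A picture is of the moment at which its call begins. camera_info takes no time and is no camera call.
- job.sign_off(): hands the job in, once; it reports no verdict.
Trained networks look in the newest picture that a camera, given by its name, has taken for a name from the list of things; names that differ only in an ending like _2 or _b are one class to them, and where a whole thing is asked for, a point or a joint stands for the part that bears it (a point fixed in the world has none). Each returns a list of dicts, best first, with "conf" (0 to 1); they miss things now and then, are a little off and sometimes report something else, mostly with a low value. They report only what shows in the picture. A call takes as long as a camera call. They do not tell look-alikes from the thing itself.
- nets.recognise(camera, target): "at" ([row, column] in pixels, amid what is visible of it).
- nets.masks_of(camera, target): "mask" (400x640 bool, what is visible of it) and "at" ([row, column] in pixels, amid what is visible of it).
- nets.landmark_of(camera, target): "at" ([row, column] in pixels: a listed point, or the origin of a listed thing).
The state is a dict: "time_s": time; "joint_pos": joint angles; "dq": joint speeds; "effort": joint torques, N m; "tcp_pos": TCP position; "tool_rot": TCP orientation; "contact_force": force on the tool from outside, world axes, zero at the start; "torque": the same for the moment, N m; "finger_gap": finger opening in m.
Only numpy, scipy, OpenCV 4.12 (cv2) and the standard library are available. Lean on these libraries where they do the work, as an engineer would, in place of code of your own. Each camera call takes 0.05 s, during which the arm holds its last target.

TASK

The cloth cutter has no battery. Squeeze the purple release button of the fully charged battery pack (four green lights) to unlatch it, lift it out of the charger without yanking it against its latch, feel it into the cutter's loosely floating battery cradle and press it, without forcing it, fully home until its latch has snapped out under the catch. Leave the flat pack latched in the charger and do not knock the other things about.

Things in the scene. Friction and masses are not known exactly. Their poses are not given: they have to be found in the camera images.
- pack_charged: Charged battery pack: grey block 38 x 54 x 64 mm (x, y, z), 0.24 to 0.38 kg, four GREEN lights in a dark window on top; starts latched in one of the charger's bays. Origin: centre of the underside; z up, y towards the end with the purple release button. Pinched from above over button and plain end, it is unlatched and firmly held on its 54 mm length.
- pack_flat: The flat battery pack, of the same shape, with one RED and three dark lights on its top, latched in the other bay; it must stay there. Origin and axes as for pack_charged.
- pack_charged_top (a point): Middle of the charged pack's flat top face, 64 mm above its underside; here it can be pressed down with shut fingers.
- tab_charged_button (a point): Middle of the outer face of the charged pack's purple sprung button, 16 mm wide, from 38 to 58 mm above the underside, 6.5 mm proud of the +y end face when free; 4 N start it, 9.5 N press it flush. The latch tooth slides with it: flat top 25.5 mm above the underside, 5 mm proud, bevelled below, so that pushing the pack down also cams it in and snaps it.
- tab_charged (a joint): How far the charged pack's button and tooth are pressed in, m: 0 sprung fully out, 0.0065 flush with the end face, 0.007 at its stop. The latch lets the pack rise only when this is over about 0.005. A grip of 25 to 40 N presses it flush and carries the pack.
- charger: Two-bay charger, fixed: 146 x 94 mm (x, y), cream walls with the rim 52 mm above the table, and a dark front piece 30 mm high out to x = -95 mm. Origin: underside, midway between the bays, which lie at x = -31 and +31 mm, y = 0; z up. A latched pack has its axes along the charger's and its underside 23.5 mm above the table; 35.5 mm of it stand above the rim.
- bay_a (a point): Where a latched pack's underside rests in the bay at x = -31 mm. Each bay is 41 x 57 mm inside (1.5 mm play all round), 30 mm deep, with a 3 mm thick catch lip along its +y rim over a pocket for the tooth; sprung terminals in its floor push the pack up with about 7 N.
- bay_b (a point): The same point of the bay at x = +31 mm.
- cutter: Cordless round-knife cloth cutter in a grey parking dock, fixed: cream motor housing 64 x 94 mm (x, y) with the empty grey battery cradle at its top; 100 mm round knife, guard and dark handle to +x (handle from x = 68 mm on, up to 163 mm above the table). Origin: on the table under the middle of the housing; z up; y across the cutter, towards the cradle's catch lip.
- cutter_mouth (a point): Nominal middle of the cradle's mouth, a point of the housing, 110 mm above the table at rim level; cutter's axes. The cradle floats on damping mounts: it stands up to 2.8 mm off this point along x and along y, and some 6 N move it sideways. Its well: 41 x 57 mm (x, y), square-edged, 30 mm deep to the hard floor, catch lip on the +y side as in the charger: button goes to +y.
- cutter_seat (a point): Where the middle of the pack's underside rests when latched in the cutter (nominal as cutter_mouth, exact in height), 81.5 mm above the table; axes as the cutter's. The hard floor is 1.5 mm lower: pushed down to it, the pack's tooth can spring out under the lip. Sprung terminals push an unlatched pack up to 4.5 mm above this point (4 N there, 7 N at this point).
- shears: Fabric shears with orange handles, about 215 mm long, lying on the table; a bystander. Origin near the pivot, on the table.
- chalk: Round yellow tailor's chalk, 42 mm across, 7 mm thick; a bystander. Origin under its middle.
- cloth_weight: Dark steel cloth weight, 64 mm across, 34 mm high with its knob; a bystander. Origin under its middle.
- thread_cone: Blue cone of thread, 72 mm across, 127 mm high; a bystander. Origin under its middle.
- tape_case: White square tape-measure case, 50 mm wide, 22 mm high; a bystander. Origin under its middle.
- pin_tin: Round pin tin with a blue lid, 74 mm across, 30 mm high; a bystander. Origin under its middle.
Not all that is in view belongs to the job. What is shaped like the pack_charged but orange is not meant.

How it is judged (in metres and radians):
On the way:
1. the charged pack has been unlatched and lifted clear of the charger (z of pack_charged in the frame of charger above 0.06 m), for 0.1 s.
At the end, for the whole second after the job is handed in: The charged pack is home in the cutter's well, button to the catch lip: underside from 3.5 mm below to 2.5 mm above the seat point, within 9 mm of it sideways, tilted under 0.06 rad, button sprung out (in by under 2.5 mm), at rest; the flat pack has moved under 6 mm (z of pack_charged in the frame of cutter_seat between -0.0035 and 0.0025 m and horizontal distance between pack_charged and cutter_seat below 0.009 m and angle between pack_charged's own z axis and vertical below 0.06 rad and y of tab_charged_button in the frame of cutter_seat above 0.025 m and value of joint tab_charged below 0.0025 m and linear speed of pack_charged below 0.02 m/s and distance of pack_flat from where it was at the start of the episode below 0.006 m); the robot touches nothing.
It fails at once if the charged pack is pulled or pushed against the charger with more than 70 N (contact force between pack_charged and charger above 70 N).
It fails at once if the charged pack is forced against the cutter with more than 40 N (contact force between pack_charged and cutter above 40 N).
It fails at once if the flat pack is moved more than 6 mm (distance of pack_flat from where it was at the start of the episode above 0.006 m).
It fails at once if a bystander (shears, chalk, cloth weight, thread cone, tape case, pin tin) is moved more than 40 mm (distance of any of shears, chalk, cloth_weight, thread_cone, tape_case, pin_tin from where it was at the start of the episode above 0.04 m).
It also fails if it takes over 72 s, if anything falls off the work surface, if the arm or the gripper's body presses on something with over 40 N, if the wrist force passes 120 N, or if a joint passes its speed limit or range.

## Working session

There is one attempt and no reset: what is moved stays moved. The work goes in short steps, Python scripts to look and compute and a tool call to move; the robot and the scene stay as the last step left them, time stands still between calls to the robot, and variables do not carry over. Pictures are saved under pics/ and viewed, and the job is handed in when it is done.

Besides the shell and the picture viewer there is one more tool, called after "Request:" as a command line: name --argument value ..., lists and objects as JSON in quotes. move_arm: Moves the arm, as the interface text tells. Its arguments: {"type":"object","properties":{"steps":{"type":"array","items":{"type":"array","items":{"type":"array","items":{"type":"number"}}}},"grip_force":{"type":"number"}},"required":["steps"]}

```bash
mkdir -p pics; ls; cat > h.py <<'E'
import numpy as np, cv2
from station import telemetry, read_camera, camera_info, job, nets
def save(img,name,scale=1):
    if scale!=1: img=cv2.resize(img,None,fx=scale,fy=scale,interpolation=cv2.INTER_CUBIC)
    cv2.imwrite('pics/'+name,img[:,:,::-1])
def cam(n):
    c=camera_info(n);K=np.array(c['intrinsics']);R=cv2.Rodrigues(np.array(c['rvec'],float))[0];t=np.array(c['tvec'],float).ravel()
    return K,float(c['k1']),R,t
def proj(n,P):
    K,k1,R,t=cam(n);X=np.atleast_2d(P)@R.T+t
    return cv2.projectPoints(np.atleast_2d(P).astype(float),cv2.Rodrigues(R)[0],t,K,np.array([k1,0,0,0.]))[0].reshape(-1,2)  # col,row
def ray(n,rc):
    K,k1,R,t=cam(n)
    u=cv2.undistortPointsIter(np.array([[[rc[1],rc[0]]]],float),K,np.array([k1,0,0,0.]),None,None,(3,50,1e-10)).ravel()
    d=R.T@np.array([u[0],u[1],1.]);return -R.T@t,d/np.linalg.norm(d)
def atz(n,rc,z):
    o,d=ray(n,rc);return o+d*(z-o[2])/d[2]
def tri(rc1,rc2):
    o1,d1=ray('scene',rc1);o2,d2=ray('top',rc2)
    A=np.stack([d1,-d2],1);s=np.linalg.lstsq(A,o2-o1,rcond=None)[0]
    p,q=o1+s[0]*d1,o2+s[1]*d2;return (p+q)/2,np.linalg.norm(p-q)
E
python3 - <<'E'
from h import *
print(telemetry.sense())
for n in('scene','top'):
    im=read_camera(n);np.save(f'{n}0.npy',im);save(im,n+'0.png',1.25)
    K,k1,R,t=cam(n);print(n,K.tolist(),k1,-R.T@t,R[2])
E
```

```text
pics
{'time_s': 0.0, 'joint_pos': array([ 6.13003460e+01,  1.26745388e+01,  8.75252578e+01,  9.62939984e-04,
        7.99092137e+01, -7.22662774e+00]), 'dq': array([-0.0167131 , -0.06042464,  0.08845821,  0.0286449 ,  0.08801909,
       -0.07652137]), 'effort': array([-2.12870589e-03, -4.94600093e+01, -3.87376821e+01,  6.96454500e-02,
        5.70202852e-02, -1.55381413e-04]), 'tcp_pos': array([0.22850957, 0.58107465, 0.22144953]), 'tool_rot': array([-1.79891975e+02, -1.46530597e-02,  1.58526790e+02]), 'contact_force': array([ 0.06754333, -0.32107557,  0.20072147]), 'torque': array([ 0.05445515,  0.01284036, -0.02002195]), 'finger_gap': 0.08661364819401342}
scene [[501.73238773455716, 0.0, 319.0730309370697], [0.0, 501.73238773455716, 203.53756361244723], [0.0, 0.0, 1.0]] -0.06076954611971309 [1.27365777 0.80535174 1.57393376] [-0.42842902 -0.41633115 -0.80194572]
top [[420.2024642123858, 0.0, 318.4155408197419], [0.0, 420.2024642123858, 204.11184691390528], [0.0, 0.0, 1.0]] -0.04404628121109749 [0.21820028 0.03895935 1.20839808] [ 0.21075656 -0.01428299 -0.97743423]
```

View pics/scene0.png

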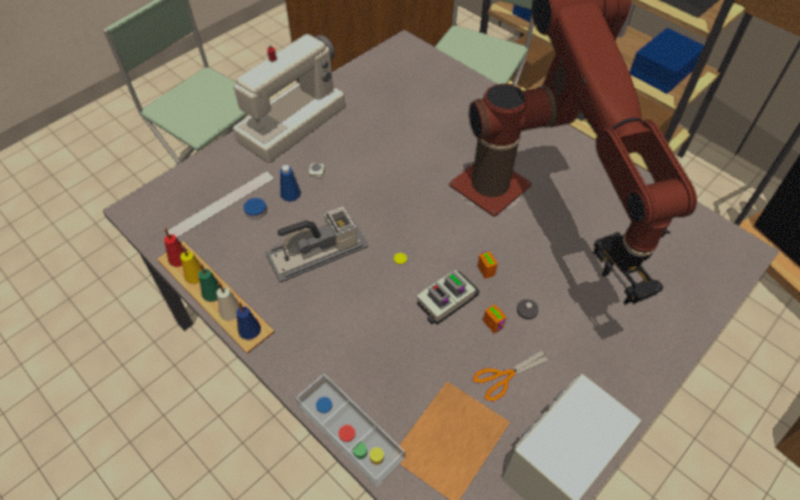

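View pics/top0.png

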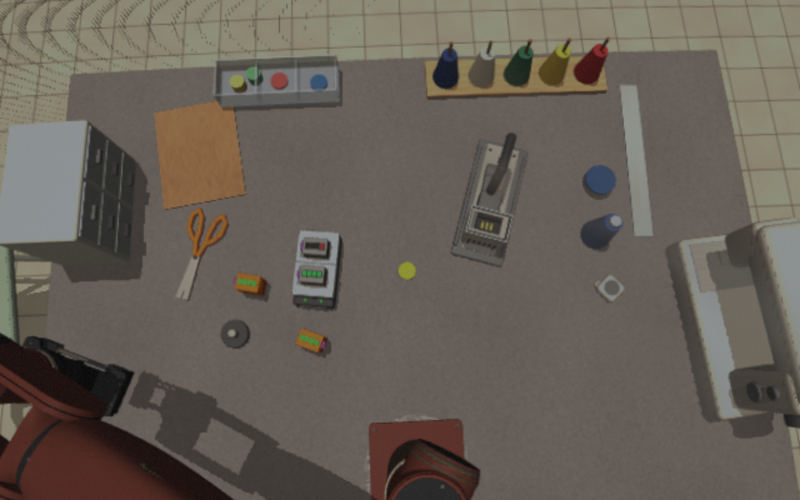

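```bash
python3 - <<'E'
from h import *
for n in('scene','top'):
    for t in ['pack_charged','pack_flat','charger','cutter']:
        print(n,t,[(np.round(d['at'],1).tolist(),round(d['conf'],2)) for d in nets.recognise(n,t)])
    for t in ['pack_charged_top','tab_charged_button','charger','cutter','cutter_mouth','cutter_seat','bay_a','bay_b','pack_charged']:
        print(n,t,'LM',[(np.round(d['at'],1).tolist(),round(d['conf'],2)) for d in nets.landmark_of(n,t)])
E
```

```text
scene pack_charged [([225.2, 365.1], 0.57), ([210.3, 388.0], 0.55), ([252.8, 395.5], 0.54), ([196.0, 250.3], 0.29)]
scene pack_flat [([235.5, 351.1], 0.73)]
scene charger [([239.8, 356.8], 0.72)]
scene cutter [([195.0, 251.7], 0.72), ([241.8, 358.0], 0.53)]
scene pack_charged_top LM [([251.5, 396.6], 0.79), ([222.0, 361.7], 0.76), ([206.5, 389.2], 0.73), ([204.9, 319.3], 0.52)]
scene tab_charged_button LM [([260.4, 402.6], 0.49), ([246.9, 422.5], 0.42)]
scene charger LM [([234.5, 354.0], 0.65)]
scene cutter LM [([189.2, 274.3], 0.76), ([174.4, 268.7], 0.67), ([166.5, 201.8], 0.2)]
scene cutter_mouth LM [([175.0, 269.0], 0.66), ([178.1, 273.2], 0.65)]
scene cutter_seat LM [([180.6, 271.2], 0.85)]
scene bay_a LM [([233.5, 362.8], 0.66), ([240.8, 353.2], 0.59)]
scene bay_b LM [([233.5, 362.8], 0.66), ([240.8, 353.2], 0.59)]
scene pack_charged LM [([256.4, 394.1], 0.69), ([228.5, 364.8], 0.68), ([216.5, 389.0], 0.56)]
top pack_charged [([272.0, 247.7], 0.88), ([219.0, 252.1], 0.74), ([225.5, 202.8], 0.67), ([185.3, 477.9], 0.39)]
top pack_flat [([202.0, 250.0], 0.83), ([161.6, 394.2], 0.48)]
top charger [([225.1, 255.6], 0.59)]
top cutter [([160.6, 391.8], 0.97)]
top pack_charged_top LM [([275.0, 249.3], 0.74), ([218.7, 247.8], 0.71), ([227.1, 195.9], 0.69), ([190.9, 471.3], 0.33)]
top tab_charged_button LM [([276.5, 259.7], 0.4)]
top charger LM [([210.1, 257.3], 0.8)]
top cutter LM [([185.0, 382.9], 0.8)]
top cutter_mouth LM [([179.6, 393.7], 0.97)]
top cutter_seat LM [([179.9, 390.2], 0.76), ([147.9, 474.5], 0.37)]
top bay_a LM [([204.9, 253.3], 0.76), ([221.2, 253.9], 0.73)]
top bay_b LM [([204.9, 253.3], 0.76), ([221.2, 253.9], 0.73)]
top pack_charged LM [([226.5, 207.6], 0.84), ([223.2, 254.9], 0.83), ([272.7, 252.0], 0.75)]
```

```bash
python3 - <<'E'
from h import *
a=np.load('top0.npy');b=np.load('scene0.npy')
c1=cv2.resize(a[165:295,180:290],None,fx=4,fy=4,interpolation=cv2.INTER_CUBIC)[:520]
c2=cv2.resize(b[190:280,320:420],None,fx=4,fy=4,interpolation=cv2.INTER_CUBIC)
H=max(c1.shape[0],c2.shape[0])
pad=lambda c:np.vstack([c,np.zeros((H-c.shape[0],c.shape[1],3),np.uint8)])
save(np.clip(np.hstack([pad(c1),np.zeros((H,10,3),np.uint8),pad(c2)])[:,:].astype(int)*2-0,0,255).astype(np.uint8)[:, :800+60][:, :800],'crop1.png')
c1=cv2.resize(a[110:215,355:425],None,fx=5,fy=5,interpolation=cv2.INTER_CUBIC)
c2=cv2.resize(b[155:225,205:300],None,fx=4,fy=4,interpolation=cv2.INTER_CUBIC)
H=max(c1.shape[0],c2.shape[0])
save(np.clip(np.hstack([pad(c1),pad(c2)]).astype(int)*2,0,255).astype(np.uint8),'crop2.png')
E
```

```text
(no output)
```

View pics/crop1.png

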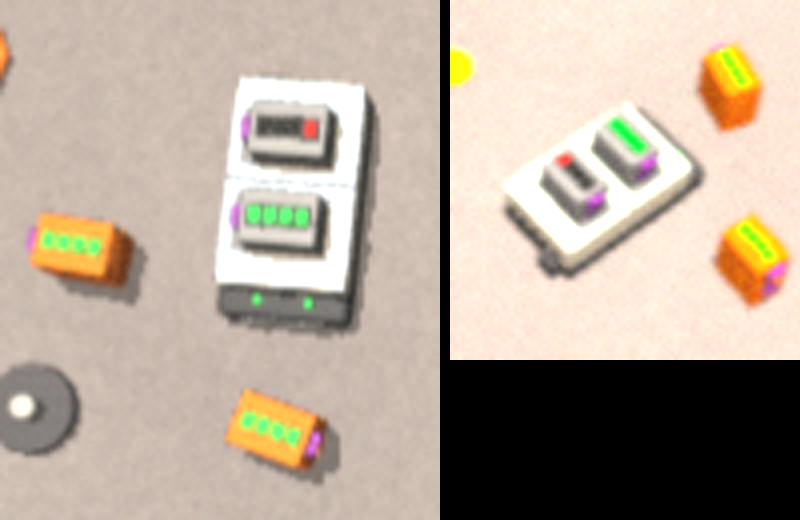

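View pics/crop2.png

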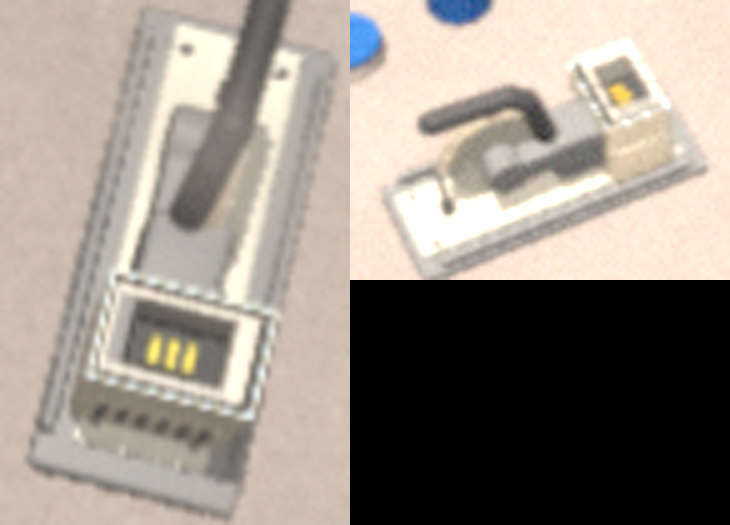

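```bash
cat >> h.py <<'E'
def ortho(n,img,cx,cy,z,half,res=0.0005):
    # output: up = +x, left = +y
    N=int(2*half/res)
    r,c=np.mgrid[0:N,0:N]
    X=cx+(N/2-r)*res;Y=cy+(N/2-c)*res
    p=proj(n,np.stack([X.ravel(),Y.ravel(),np.full(X.size,z)],1)).astype(np.float32)
    return cv2.remap(img,p[:,0].reshape(N,N),p[:,1].reshape(N,N),cv2.INTER_CUBIC)
E
python3 - <<'E'
from h import *
S={n:np.load(n+'0.npy') for n in('top','scene')}
print(atz('top',(210,257),0.052),atz('top',(180,391),0.11),tri((222,361.7),(218.7,247.8)),tri((176,270.5),(179.6,392.5)))
b=lambda i:np.clip(i.astype(int)*1.8,0,255).astype(np.uint8)
c=atz('top',(212,255),0.052);m=atz('top',(180,391),0.11)
print(c,m)
def grid(i):
    i=i.copy();N=i.shape[0];i[N//2,:]=(255,0,0);i[:,N//2]=(255,0,0);return i
save(np.hstack([grid(b(ortho(n,S[n],c[0],c[1],0.052,0.1))) for n in S]),'oc.png')
save(np.hstack([grid(b(ortho(n,S[n],c[0],c[1],0.0875,0.1))) for n in S]),'op.png')
save(np.hstack([grid(b(ortho(n,S[n],m[0],m[1],0.11,0.08,0.0004))) for n in S]),'om.png')
E
```

```text
[0.45840174 0.19510522 0.052     ] [ 0.51306599 -0.17698024  0.11      ] (array([0.43060142, 0.2090593 , 0.09526603]), np.float64(0.013303707399782282)) (array([ 0.51964958, -0.18619609,  0.09305032]), np.float64(0.003746816866862232))
[0.45292952 0.20080417 0.052     ] [ 0.51306599 -0.17698024  0.11      ]
```

View pics/oc.png

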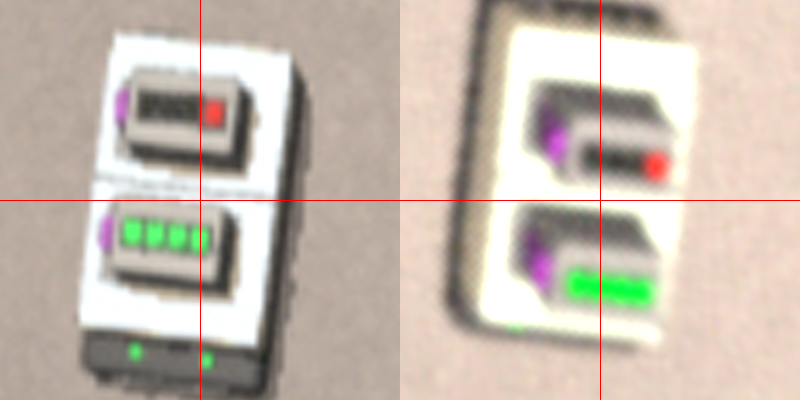

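View pics/op.png

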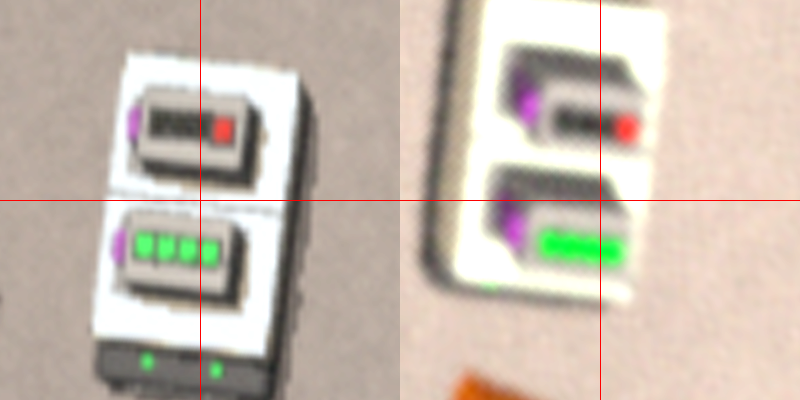

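View pics/om.png

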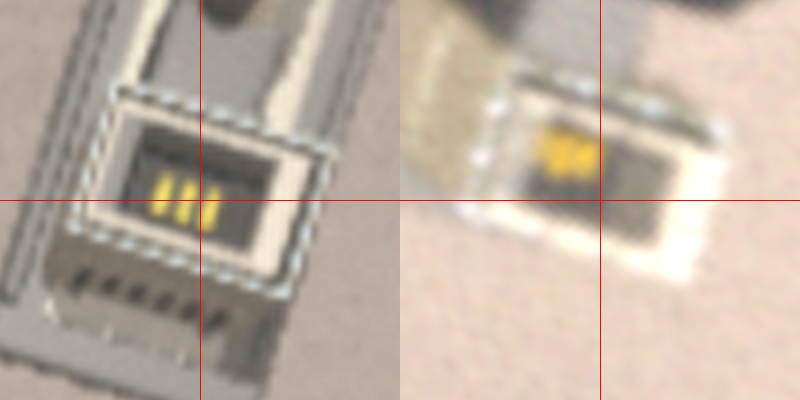

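```bash
cat > fit.py <<'E'
from h import *
from scipy.optimize import minimize
S={n:cv2.GaussianBlur(cv2.cvtColor(np.load(n+'0.npy'),cv2.COLOR_RGB2GRAY).astype(np.float32),(0,0),0.8) for n in('top','scene')}
def rect(hx,hy,z,x0=0,y0=0,m=60):
    s=np.linspace(-1,1,m);E=[]
    for (ax,sg,nx,ny) in [(0,1,1,0),(0,-1,-1,0),(1,1,0,1),(1,-1,0,-1)]:
        P=np.zeros((m,3));P[:,2]=z
        if ax==0: P[:,0]=sg*hx+x0;P[:,1]=s*hy*.95+y0
        else: P[:,1]=sg*hy+y0;P[:,0]=s*hx*.95+x0
        E.append((P,np.array([nx,ny,0.])))
    return E
def W(P,q):
    c,s=np.cos(q[2]),np.sin(q[2]);R=np.array([[c,-s,0],[s,c,0],[0,0,1]]);return P@R.T+np.array([q[0],q[1],0])
def samp(n,P):
    p=proj(n,P).astype(np.float32);return cv2.remap(S[n],p[:,0][None],p[:,1][None],cv2.INTER_LINEAR)[0]
def score(q,edges,cams,d=0.003):
    t=0
    for n,sel in cams.items():
        for i in sel:
            P,nv=edges[i]
            t+=np.mean(np.tanh((samp(n,W(P-nv*d,q))-samp(n,W(P+nv*d,q)))/30))
    return t
def fit(q0,edges,cams,rng=0.012,ra=0.08,d=0.003):
    best=None
    g=np.linspace(-rng,rng,9)
    for dx in g:
        for dy in g:
            for da in np.linspace(-ra,ra,7):
                q=[q0[0]+dx,q0[1]+dy,q0[2]+da];v=score(q,edges,cams,d)
                if best is None or v>best[0]: best=(v,q)
    r=minimize(lambda q:-score(q,edges,cams,d),best[1],method='Nelder-Mead',options=dict(initial_simplex=np.array(best[1])+np.array([[0,0,0],[.003,0,0],[0,.003,0],[0,0,.03]])))
    return r.x,-r.fun
def draw(n,q,rects,scale=5,box=None):
    im=np.load(n+'0.npy');im=np.clip(im.astype(int)*1.7,0,255).astype(np.uint8)
    r0,r1,c0,c1=box;im=cv2.resize(im[r0:r1,c0:c1],None,fx=scale,fy=scale,interpolation=cv2.INTER_CUBIC).copy()
    for (hx,hy,z,x0,y0,col) in rects:
        P=np.array([[hx+x0,hy+y0,z],[hx+x0,-hy+y0,z],[-hx+x0,-hy+y0,z],[-hx+x0,hy+y0,z]])
        p=(proj(n,W(P,q))+.5-[c0,r0])*scale-.5
        cv2.polylines(im,[np.round(p).astype(int)],True,col,1)
    return im
E
python3 - <<'E'
from fit import *
E=rect(.073,.047,.052)
all4=[0,1,2,3]
q0=[0.458,0.206,-0.12]
for cams in ({'top':all4},{'scene':[1,3,0,2]},{'top':all4,'scene':all4}):
    q,v=fit(q0,E,cams);print(q,v)
# bring pack top
for b in(-.031,.031):
  Ep=rect(.019,.027,.0875,b,0)
  for cams in ({'top':all4},{'scene':all4},{'top':all4,'scene':all4}):
    qq,v=fit(q,Ep,cams,.008,.05,.002);print('pack',b,qq,v)
R=[(.073,.047,.052,0,0,(255,0,0)),(.019,.027,.0875,-.031,0,(0,0,255)),(.019,.027,.0875,.031,0,(0,0,255)),(.0205,.0285,.052,.031,0,(255,0,255)),(.0205,.0285,.052,-.031,0,(255,0,255))]
a=draw('top',q,R,6,(175,255,225,285));b=draw('scene',q,R,6,(205,275,325,390))
H=max(a.shape[0],b.shape[0]);a=np.pad(a,((0,H-a.shape[0]),(0,0),(0,0)));b=np.pad(b,((0,H-b.shape[0]),(0,0),(0,0)))
save(np.hstack([a,b]),'fitc.png')
E=rect(.032,.047,.110)
m0=[0.516,-0.178,-0.25]
for cams in ({'top':all4},{'scene':[0,1,2,3]},{'top':all4,'scene':all4}):
    q,v=fit(m0,E,cams);print('cut',q,v)
    Ew=rect(.0205,.0285,.110)
    Ew=[(P,-nv) for P,nv in Ew]
    qq,v=fit(q,Ew,cams,.008,.05,.002);print('well',qq,v)
R=[(.032,.047,.110,0,0,(255,0,0)),(.0205,.0285,.110,0,0,(0,0,255)),(.032,.047,0.05,0,0,(0,255,0))]
a=draw('top',q,R,6,(150,215,355,425));b=draw('scene',q,R,6,(155,205,240,300))
H=max(a.shape[0],b.shape[0]);a=np.pad(a,((0,H-a.shape[0]),(0,0),(0,0)));b=np.pad(b,((0,H-b.shape[0]),(0,0),(0,0)))
save(np.hstack([a,b]),'fitm.png')
E
```

```text
Traceback (most recent call last):
  File "fit.py", line 29, in fit
    q=[q0[0]+dx,q0[1]+dy,q0[2]+da];v=score(q,edges,cams,d)
                                     ~~~~~^^^^^^^^^^^^^^^^
  File "fit.py", line 21, in score
    t+=np.mean(np.tanh((samp(n,W(P-nv*d,q))-samp(n,W(P+nv*d,q)))/30))
                                            ~~~~^^^^^^^^^^^^^^^
  File "fit.py", line 15, in samp
    p=proj(n,P).astype(np.float32);return cv2.remap(S[n],p[:,0][None],p[:,1][None],cv2.INTER_LINEAR)[0]
      ~~~~^^^^^
  File "h.py", line 10, in proj
    K,k1,R,t=cam(n);X=np.atleast_2d(P)@R.T+t
             ~~~^^^
  File "h.py", line 7, in cam
    c=camera_info(n);K=np.array(c['intrinsics']);R=cv2.Rodrigues(np.array(c['rvec'],float))[0];t=np.array(c['tvec'],float).ravel()
ValueError: time passes only in moves, steps and waits
```

```bash
sed -i 's/^def cam(n):/import functools\n@functools.lru_cache(None)\ndef cam(n):/' h.py
cat > run1.py <<'E'
from fit import *
E=rect(.073,.047,.052)
all4=[0,1,2,3]
q0=[0.458,0.206,-0.12]
for cams in ({'top':all4},{'scene':[1,3,0,2]},{'top':all4,'scene':all4}):
    q,v=fit(q0,E,cams);print(q,v)
for b in(-.031,.031):
  Ep=rect(.019,.027,.0875,b,0)
  for cams in ({'top':all4},{'scene':all4},{'top':all4,'scene':all4}):
    qq,v=fit(q,Ep,cams,.008,.05,.002);print('pack',b,qq,v)
R=[(.073,.047,.052,0,0,(255,0,0)),(.019,.027,.0875,-.031,0,(0,0,255)),(.019,.027,.0875,.031,0,(0,0,255)),(.0205,.0285,.052,.031,0,(255,0,255)),(.0205,.0285,.052,-.031,0,(255,0,255))]
a=draw('top',q,R,6,(175,255,225,285));b=draw('scene',q,R,6,(205,275,325,390))
H=max(a.shape[0],b.shape[0]);a=np.pad(a,((0,H-a.shape[0]),(0,0),(0,0)));b=np.pad(b,((0,H-b.shape[0]),(0,0),(0,0)))
save(np.hstack([a,b]),'fitc.png')
E=rect(.032,.047,.110)
m0=[0.516,-0.178,-0.25]
for cams in ({'top':all4},{'scene':[0,1,2,3]},{'top':all4,'scene':all4}):
    q,v=fit(m0,E,cams);print('cut',q,v)
    Ew=rect(.0205,.0285,.110)
    Ew=[(P,-nv) for P,nv in Ew]
    qq,v=fit(q,Ew,cams,.008,.05,.002);print('well',qq,v)
R=[(.032,.047,.110,0,0,(255,0,0)),(.0205,.0285,.110,0,0,(0,0,255)),(.032,.047,0.05,0,0,(0,255,0))]
a=draw('top',q,R,6,(150,215,355,425));b=draw('scene',q,R,6,(155,205,240,300))
H=max(a.shape[0],b.shape[0]);a=np.pad(a,((0,H-a.shape[0]),(0,0),(0,0)));b=np.pad(b,((0,H-b.shape[0]),(0,0),(0,0)))
save(np.hstack([a,b]),'fitm.png')
E
time python3 run1.py
```

```text
[ 0.4585997   0.20815981 -0.11571521] 3.4239041805267334
[ 0.46048246  0.20644728 -0.12937311] 2.8554913997650146
[ 0.4594484   0.20752937 -0.11657451] 6.191641330718994
pack -0.031 [ 0.46088912  0.20796443 -0.11964273] 0.9393140077590942
pack -0.031 [ 0.45633624  0.20303801 -0.18859824] 0.9652668833732605
pack -0.031 [ 0.45886726  0.20711319 -0.14547764] 1.5983459949493408
pack 0.031 [ 0.46035769  0.2070805  -0.0869331 ] 0.5814042091369629
pack 0.031 [ 0.45640041  0.20864958 -0.2243521 ] 0.8331694602966309
pack 0.031 [ 0.457842    0.20907057 -0.15677688] 1.1717675924301147
cut [ 0.52346558 -0.17010437 -0.3521905 ] 1.305372714996338
well [ 0.51833803 -0.17513841 -0.30901787] 2.644745111465454
cut [ 0.51647075 -0.17185738 -0.30680645] 0.9570428133010864
well [ 0.52007675 -0.17619008 -0.34641552] 1.6295421123504639
cut [ 0.51931844 -0.16899168 -0.36636995] 1.9190254211425781
well [ 0.51874235 -0.17550056 -0.31775942] 4.169602394104004
real	0m19.672s
user	0m20.077s
sys	0m0.132s
```

View pics/fitc.png

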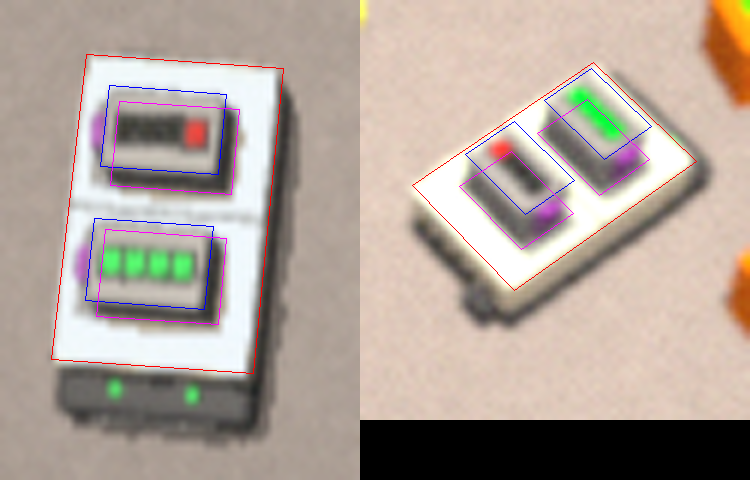

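View pics/fitm.png

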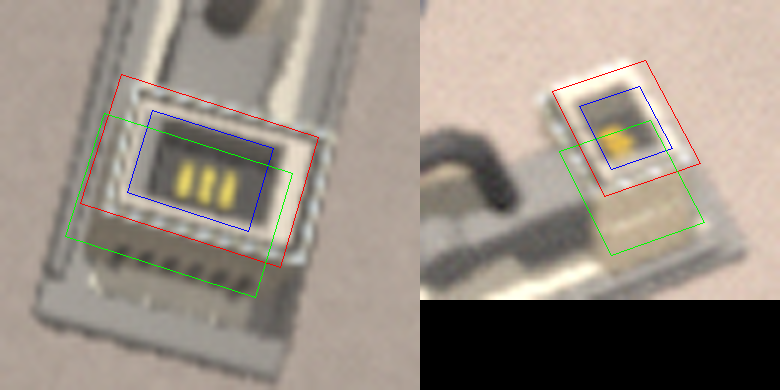

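```bash
python3 - <<'E'
from fit import *
q=[0.4594484,0.20752937,-0.11657]
print(atz('top',(218.7,247.8),.0875),atz('scene',(222,361.7),.0875),W(np.array([[-.031,0,.0875]]),q))
P=np.array([[-.031,0,.0875],[-.031,.0335,.0715],[.031,0,.0875],[.031,.0335,.0715]])
for n in('top','scene'): print(n,proj(n,W(P,q))[:,::-1])
for n in('top','scene'):
    im=np.load(n+'0.npy').astype(int); r,g,b=im[...,0],im[...,1],im[...,2]
    for nm,m in (('green',(g>r+50)&(g>b+50)),('purple',(r>g+30)&(b>g+30)),('red',(r>g+60)&(r>b+60))):
        m=m.astype(np.uint8);k,l,s,c=cv2.connectedComponentsWithStats(m)
        for i in range(1,k):
            x,y=c[i]
            if (n=='top' and 235<x<280 and 180<y<240) or (n=='scene' and 330<x<385 and 205<y<260): print(n,nm,s[i][4],np.round([y,x],1))
# enlarge unmodified
a=draw('top',q,[],10,(180,240,230,275));save(a,'z1.png')
E
```

```text
[0.42808941 0.21562425 0.0875    ] [0.43023162 0.20061161 0.0875    ] [[0.42865878 0.21113486 0.0875    ]]
top [[218.4206031  249.45213393]
 [218.59336047 238.25621046]
 [196.20885483 251.82339366]
 [196.69307342 240.71689296]]
scene [[223.4457855  364.17686561]
 [231.99982471 370.04308427]
 [232.42799979 351.12644548]
 [241.10729532 357.05405587]]
top green 10 [218.2 243. ]
top green 11 [218.4 246.9]
top green 12 [218.5 251. ]
top green 9 [219. 255.]
top green 2 [239.5 244. ]
top purple 5 [196. 241.]
top purple 8 [218.  238.5]
top red 10 [196.8 257. ]
scene green 30 [223.5 364. ]
scene purple 9 [230.7 369. ]
scene purple 9 [239.7 356. ]
scene red 6 [229.5 348. ]
```

View pics/z1.png

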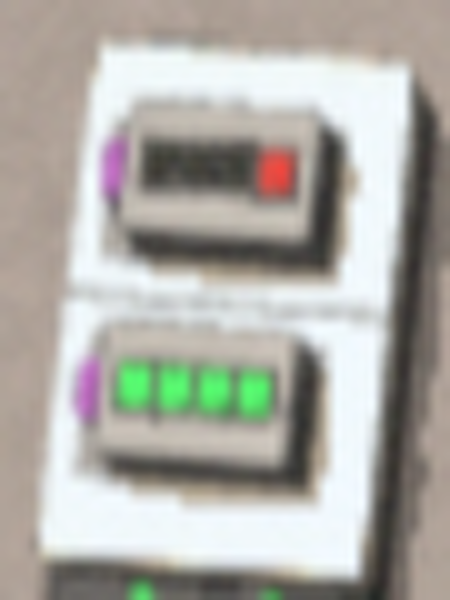

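```bash
python3 - <<'E'
from fit import *
q=[0.51874235,-0.17550056,-0.31775942]
R=[(.0205,.0285,.110,0,0,(0,0,255)),(.032,.047,.110,0,0,(255,0,0)),(.0205,.0285,.08,0,0,(0,200,0))]
a=draw('top',q,R,8,(158,205,365,418));b=draw('scene',q,R,9,(158,203,250,295))
H=max(a.shape[0],b.shape[0]);a=np.pad(a,((0,H-a.shape[0]),(0,0),(0,0)));b=np.pad(b,((0,H-b.shape[0]),(0,0),(0,0)))
save(np.hstack([a,b])[:,:830],'fitm2.png')
a=draw('top',q,[],8,(158,205,365,418));b=draw('scene',q,[],9,(158,203,250,295))
H=max(a.shape[0],b.shape[0]);a=np.pad(a,((0,H-a.shape[0]),(0,0),(0,0)));b=np.pad(b,((0,H-b.shape[0]),(0,0),(0,0)))
save(np.hstack([a,b])[:,:830],'fitm3.png')
# elongated cutter direction: base edges
E
```

```text
(no output)
```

View pics/fitm2.png

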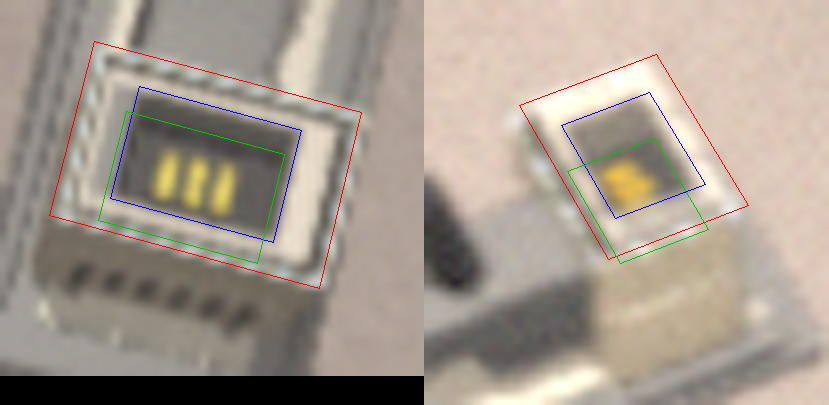

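View pics/fitm3.png

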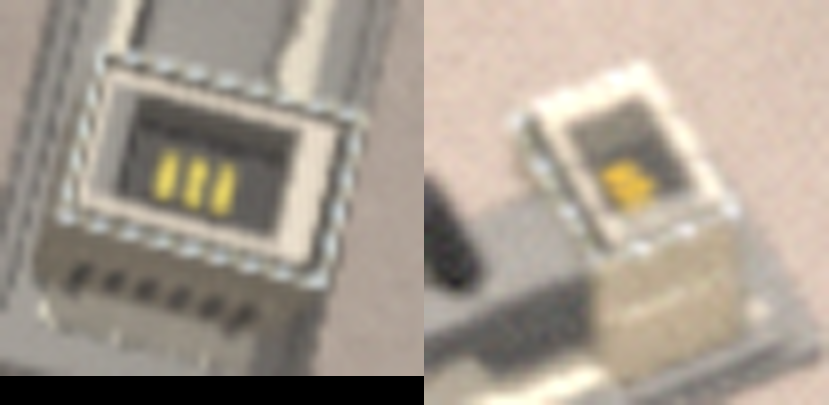

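```bash
python3 - <<'E'
from fit import *
for n,box in (('top',(105,225,350,430)),('scene',(155,230,205,300))):
    im=cv2.cvtColor(np.load(n+'0.npy'),cv2.COLOR_RGB2GRAY);r0,r1,c0,c1=box
    L=cv2.createLineSegmentDetector(cv2.LSD_REFINE_ADV).detect(cv2.resize(im[r0:r1,c0:c1],None,fx=3,fy=3,interpolation=cv2.INTER_CUBIC))[0].reshape(-1,4)
    for l in L:
        p=(l+.5)/3-.5+np.array([c0,r0,c0,r0])
        for z in (0.015,):
            a=atz(n,(p[1],p[0]),z);b=atz(n,(p[3],p[2]),z);d=b-a
            ln=np.hypot(d[0],d[1])
            if ln>.045:
                an=(np.degrees(np.arctan2(d[1],d[0]))+45)%90-45
                print(n,np.round(p,0),round(ln,3),round(an,1))
E
```

```text
top [380. 164. 386. 145.] 0.064 -20.5
top [403. 190. 407. 174.] 0.05 -17.6
top [379. 168. 401. 174.] 0.069 -17.6
top [402. 173. 399. 188.] 0.046 -17.2
top [400. 125. 405. 108.] 0.058 -21.0
top [410. 117. 405. 134.] 0.059 -20.2
top [398. 187. 377. 182.] 0.066 -17.6
top [382. 185. 400. 190.] 0.056 -17.2
top [395. 213. 374. 207.] 0.064 -17.6
top [410. 142. 415. 121.] 0.071 -17.2
top [403. 169. 410. 143.] 0.087 -17.8
top [367. 172. 372. 154.] 0.059 -17.6
top [403. 140. 395. 154.] 0.053 -31.0
top [409. 138. 404. 155.] 0.055 -21.1
top [389. 120. 381. 151.] 0.103 -17.5
scene [245. 182. 223. 189.] 0.09 -20.1
scene [267. 197. 250. 204.] 0.072 -16.3
scene [274. 168. 281. 179.] 0.066 -17.9
scene [265. 176. 270. 185.] 0.052 -17.6
scene [223. 218. 269. 200.] 0.191 -17.9
scene [250. 177. 256. 188.] 0.062 -18.2
scene [222. 183. 243. 176.] 0.091 -20.3
scene [216. 204. 223. 218.] 0.076 -17.6
scene [294. 198. 224. 226.] 0.289 -17.6
scene [249. 195. 267. 188.] 0.079 -16.2
scene [273. 164. 262. 169.] 0.05 -19.0
scene [228. 220. 289. 195.] 0.256 -17.7
scene [254. 197. 243. 203.] 0.052 -7.7
scene [230. 191. 240. 185.] 0.046 -3.4
```

```bash
python3 - <<'E'
from fit import *
all4=[0,1,2,3]
for n,box in (('top',(170,250,220,290)),('scene',(200,280,320,395))):
    im=cv2.cvtColor(np.load(n+'0.npy'),cv2.COLOR_RGB2GRAY);r0,r1,c0,c1=box
    L=cv2.createLineSegmentDetector(cv2.LSD_REFINE_ADV).detect(cv2.resize(im[r0:r1,c0:c1],None,fx=3,fy=3,interpolation=cv2.INTER_CUBIC))[0].reshape(-1,4)
    for l in L:
        p=(l+.5)/3-.5+np.array([c0,r0,c0,r0])
        a=atz(n,(p[1],p[0]),.052);b=atz(n,(p[3],p[2]),.052);d=b-a
        ln=np.hypot(d[0],d[1])
        if ln>.06: print(n,np.round(p,0),round(ln,3),round((np.degrees(np.arctan2(d[1],d[0]))+45)%90-45,1))
Ew=[(P,-nv) for P,nv in rect(.0205,.0285,.110)]
y=np.radians(-17.6)
for d in(.002,.003):
  for cams in ({'top':all4},{'scene':all4},{'top':[0]},{'top':[1]},{'top':[2]},{'top':[3]},{'scene':[0]},{'scene':[1]},{'scene':[2]},{'scene':[3]}):
    g=np.linspace(-.009,.009,37)
    if len(list(cams.values())[0])==4:
        best=max((score([.5185+a,-.1755+b,y],Ew,cams,d),.5185+a,-.1755+b) for a in g for b in g);print(d,cams,best)
    else:
        i=list(cams.values())[0][0]
        v=np.array([np.cos(y),np.sin(y)]) if i<2 else np.array([-np.sin(y),np.cos(y)])
        s=[score([.5185+a*v[0],-.1755+a*v[1],y],Ew,cams,d) for a in g]
        print(d,cams,'local shift mm',1e3*g[int(np.argmax(s))],max(s))
E
```

```text
top [266. 237. 271. 186.] 0.148 -6.9
top [234. 235. 265. 237.] 0.089 -7.2
top [262. 207. 240. 205.] 0.064 -7.9
top [261. 230. 237. 227.] 0.067 -8.1
top [239. 184. 236. 207.] 0.07 -7.9
top [236. 210. 233. 235.] 0.072 -6.1
top [270. 186. 240. 184.] 0.086 -6.6
scene [352. 248. 341. 235.] 0.065 -8.6
scene [379. 231. 364. 216.] 0.085 -7.6
scene [333. 236. 349. 254.] 0.091 -7.8
scene [383. 236. 350. 259.] 0.158 -6.6
scene [363. 245. 376. 235.] 0.066 -4.9
scene [368. 216. 380. 228.] 0.065 -6.6
0.002 {'top': [0, 1, 2, 3]} (np.float32(2.6388597), np.float64(0.5185), np.float64(-0.175))
0.002 {'scene': [0, 1, 2, 3]} (np.float32(1.6118509), np.float64(0.52), np.float64(-0.176))
0.002 {'top': [0]} local shift mm -1.4999999999999996 0.72678834
0.002 {'top': [1]} local shift mm 1.0000000000000009 0.63626796
0.002 {'top': [2]} local shift mm 1.734723475976807e-15 0.57937545
0.002 {'top': [3]} local shift mm 1.734723475976807e-15 0.8173207
0.002 {'scene': [0]} local shift mm 1.734723475976807e-15 0.32815883
0.002 {'scene': [1]} local shift mm 4.000000000000002 0.6269786
0.002 {'scene': [2]} local shift mm -0.4999999999999987 0.25555536
0.002 {'scene': [3]} local shift mm 1.734723475976807e-15 0.5160875
0.003 {'top': [0, 1, 2, 3]} (np.float32(3.1149142), np.float64(0.5185), np.float64(-0.175))
0.003 {'scene': [0, 1, 2, 3]} (np.float32(2.1220684), np.float64(0.52), np.float64(-0.176))
0.003 {'top': [0]} local shift mm -1.9999999999999991 0.84606135
0.003 {'top': [1]} local shift mm 1.0000000000000009 0.7384356
0.003 {'top': [2]} local shift mm 0.5000000000000004 0.7187585
0.003 {'top': [3]} local shift mm 1.734723475976807e-15 0.91851443
0.003 {'scene': [0]} local shift mm 1.734723475976807e-15 0.42757827
0.003 {'scene': [1]} local shift mm 4.500000000000001 0.7830106
0.003 {'scene': [2]} local shift mm -0.4999999999999987 0.35906336
0.003 {'scene': [3]} local shift mm 1.734723475976807e-15 0.68076473
```

```bash
cat >> h.py <<'E'
from scipy.spatial.transform import Rotation as Ro
def go(p,yaw,roll=180,pitch=0):
    s=telemetry.sense();R0=Ro.from_euler('xyz',s['tool_rot'],degrees=True);R1=Ro.from_euler('xyz',[roll,pitch,yaw],degrees=True)
    d=R0.inv().apply(np.array(p)-s['tcp_pos'])*100;r=np.degrees((R0.inv()*R1).as_rotvec())/10
    print('t',s['time_s'],'tcp',np.round(s['tcp_pos'],4),'rot',np.round(s['tool_rot'],2),'F',np.round(s['contact_force'],1),'M',np.round(s['torque'],2),'gap',round(s['finger_gap'],4));print('row',np.round(d,2),np.round(r,3))
E
python3 -c "
from h import *
go([.4287,.2111,.16],173.1)"
```

```text
t 1.4 tcp [0.2288 0.5816 0.2225] rot [-180.      0.    158.53] F [0.5 0.  0.3] M [0.06 0.02 0.05] gap 0.0869
row [-32.17 -27.16   6.25] [-0.     0.    -1.457]
```

Request:
move_arm --steps '[[[-8, -6.8, 1.5, 0, 0, -0.36, 8.7], [-16, -13.6, 3, 0, 0, -0.72, 8.7], [-24, -20.4, 4.5, 0, 0, -1.1, 8.7], [-32.2, -27.2, 6.25, 0, 0, -1.46, 8.7], [-32.2, -27.2, 6.25, 0, 0, -1.46, 8.7], [-32.2, -27.2, 6.25, 0, 0, -1.46, 8.7], [-32.2, -27.2, 6.25, 0, 0, -1.46, 8.7], [-32.2, -27.2, 6.25, 0, 0, -1.46, 8.7], [-32.2, -27.2, 6.25, 0, 0, -1.46, 8.7], [-32.2, -27.2, 6.25, 0, 0, -1.46, 8.7], [-32.2, -27.2, 6.25, 0, 0, -1.46, 8.7], [-32.2, -27.2, 6.25, 0, 0, -1.46, 8.7]]]' --grip_force 30

```text
time_s: 2.9
tcp_pos: [0.4286, 0.2114, 0.1601]
tool_rot: [180.0, 0.0, 173.2]
contact_force: [0.8, 0.3, -0.5]
finger_gap: 0.0871
```

```bash
python3 -c "
from h import *
go([.4287,.2111,.0575],173.1)
for n in('top','scene'): np.save(n+'1.npy',read_camera(n))
p=proj('scene',[[.43,.21,.1]])[0];print(p)
im=np.load('scene1.npy');save(im[160:280,290:430],'s1.png',4)
im=np.load('top1.npy');save(im[140:290,180:330],'t1.png',4)"
```

```text
t 2.9 tcp [0.4286 0.2114 0.1601] rot [179.99   0.   173.21] F [ 0.8  0.3 -0.5] M [0.   0.06 0.02] gap 0.0871
row [-0.02 -0.03 10.26] [0.001 0.    0.011]
[363.96370692 221.50203594]
```

View pics/s1.png

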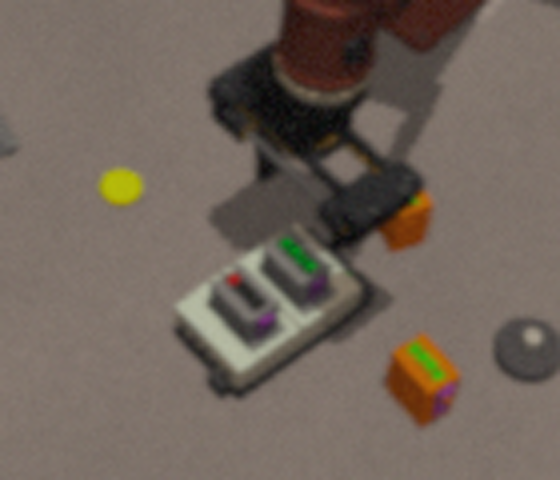

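View pics/t1.png

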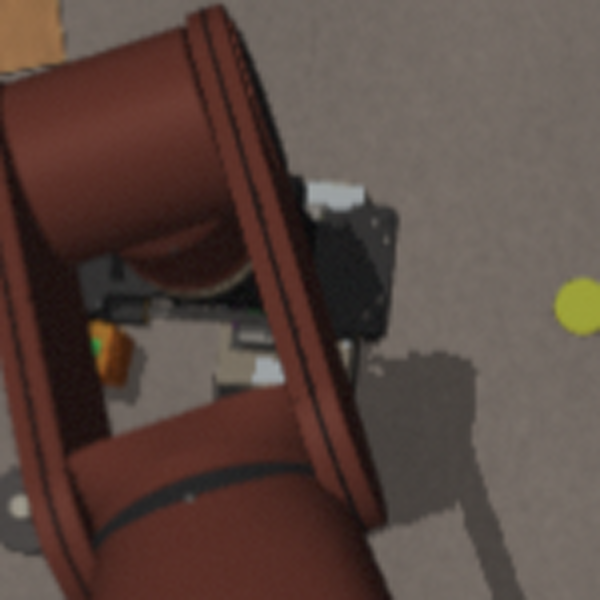

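Request:
move_arm --steps '[[[0, 0, 2.5, 0, 0, 0, 8.7], [0, 0, 5, 0, 0, 0, 8.7], [0, 0, 7.2, 0, 0, 0, 8.7], [0, 0, 8.5, 0, 0, 0, 8.7], [0, 0, 9.3, 0, 0, 0, 8.7], [0, 0, 9.8, 0, 0, 0, 8.7], [0, 0, 10.2, 0, 0, 0, 8.7], [0, 0, 10.2, 0, 0, 0, 8.7], [0, 0, 10.2, 0, 0, 0, 8.7]]]' --grip_force 30

```text
time_s: 4.12
tcp_pos: [0.429, 0.2111, 0.0584]
tool_rot: [180.0, 0.0, 173.2]
contact_force: [0.2, -0.7, -0.0]
finger_gap: 0.087
```

```bash
python3 -c "
from h import *
go([.4287,.2111,.0575],173.1)
for n in('scene',): np.save(n+'2.npy',read_camera(n))
im=np.load('scene2.npy');save(im[180:270,310:410],'s2.png',6)"
```

```text
t 4.125 tcp [0.429  0.2111 0.0584] rot [1.7998e+02 4.0000e-02 1.7318e+02] F [ 0.2 -0.7 -0. ] M [-0.   -0.01  0.01] gap 0.087
row [ 0.03 -0.01  0.09] [0.002 0.004 0.008]
```

View pics/s2.png

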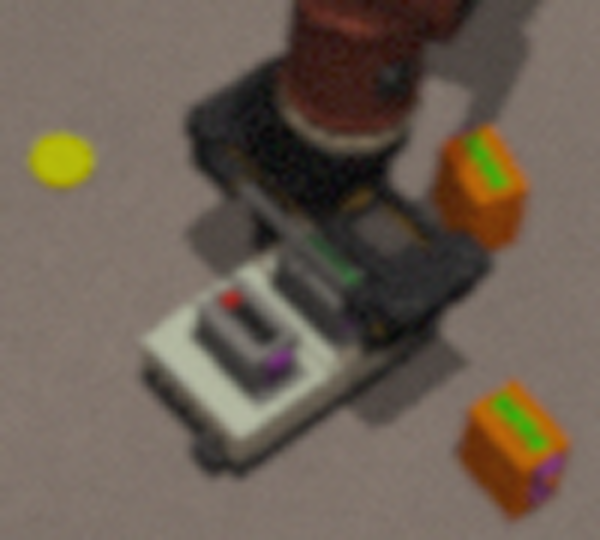

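```bash
python3 - <<'E'
from h import *
im=np.load('scene2.npy');im=cv2.resize(im[180:270,310:410],None,fx=7,fy=7,interpolation=cv2.INTER_CUBIC);im=np.clip(im.astype(int)*2,0,255).astype(np.uint8).copy()
c=np.array([.429,.2111]);ps=np.radians(-6.9);ex=np.array([np.cos(ps),np.sin(ps)]);ey=np.array([-np.sin(ps),np.cos(ps)])
def quad(x0,x1,y0,y1,z,col):
    P=[[*(c+a*ex+b*ey),z] for a,b in((x0,y0),(x1,y0),(x1,y1),(x0,y1))]
    p=(proj('scene',np.array(P))+.5-[310,180])*7-.5
    cv2.polylines(im,[p.astype(int)],True,col,1)
quad(-.019,.019,-.027,.027,.0875,(255,0,0))
quad(-.0095,.0095,.0435,.0585,.0584,(0,255,255))
quad(-.0095,.0095,.0435,.0585,.1284,(0,255,255))
quad(-.0095,.0095,-.0585,-.0435,.0584,(0,255,0))
quad(-.0095,.0095,-.0585,-.0435,.1284,(0,255,0))
quad(-.0375,.0375,-.095,.095,.1284,(255,255,0))
save(im,'s2b.png')
E
```

```text
(no output)
```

View pics/s2b.png

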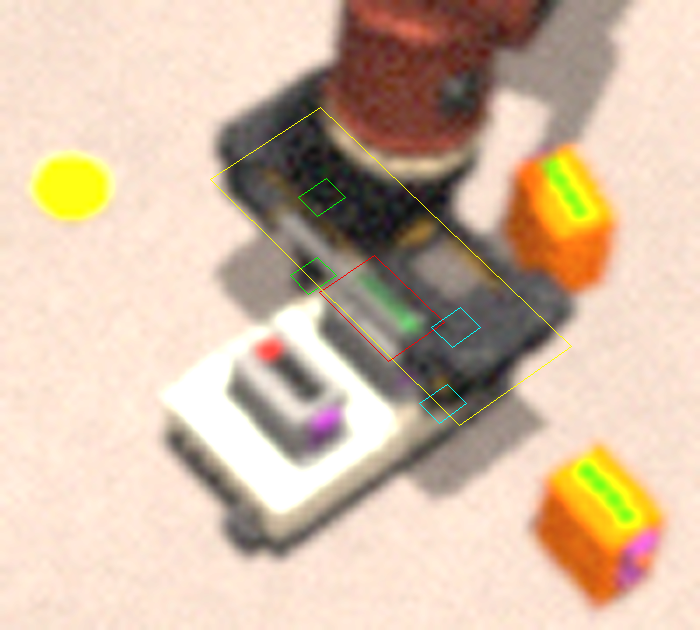

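Request:
move_arm --steps '[[[0, 0, 0.1, 0, 0, 0, 7.5], [0, 0, 0.1, 0, 0, 0, 6.5], [0, 0, 0.1, 0, 0, 0, 5.8], [0, 0, 0.1, 0, 0, 0, 5.0], [0, 0, 0.1, 0, 0, 0, 5.0], [0, 0, 0.1, 0, 0, 0, 5.0], [0, 0, 0.1, 0, 0, 0, 5.0]]]' --grip_force 32

```text
time_s: 5.05
tcp_pos: [0.4291, 0.2108, 0.0575]
tool_rot: [-180.0, 0.0, 173.2]
contact_force: [-0.9, -2.7, 2.8]
finger_gap: 0.0539
```

```bash
python3 -c "
from h import *
go([.4287,.2111,.0575],173.1)"
```

```text
t 5.05 tcp [0.4291 0.2108 0.0575] rot [-1.7998e+02  5.0000e-02  1.7318e+02] F [-0.9 -2.7  2.8] M [-0.72  0.14  0.06] gap 0.0539
row [0.04 0.03 0.  ] [-0.002  0.005  0.008]
```

Request:
move_arm --steps '[[[0, 0, -0.1, 0, 0, 0, 5.0], [0, 0, -0.3, 0, 0, 0, 5.0], [0, 0, -0.6, 0, 0, 0, 5.0], [0, 0, -1.0, 0, 0, 0, 5.0]]]'

```text
time_s: 5.55
tcp_pos: [0.4282, 0.2109, 0.067]
tool_rot: [-180.0, -0.0, 173.2]
contact_force: [-0.3, -0.4, -3.5]
finger_gap: 0.054
```

```bash
python3 -c "
from h import *
go([.4287,.2111,.0575],173.1)"
```

```text
t 5.55 tcp [0.4282 0.2109 0.067 ] rot [-1.7998e+02 -5.0000e-02  1.7318e+02] F [-0.3 -0.4 -3.5] M [-0.02 -0.01  0.02] gap 0.054
row [-0.05  0.03  0.95] [-0.002 -0.005  0.008]
```

Request:
move_arm --steps '[[[0, 0, -1.5, 0, 0, 0, 5.0], [0, 0, -3.0, 0, 0, 0, 5.0], [0, 0, -5, 0, 0, 0, 5.0], [0, 0, -7, 0, 0, 0, 5.0], [0, 0, -9, 0, 0, 0, 5.0], [0, 0, -11, 0, 0, 0, 5.0], [0, 0, -11, 0, 0, 0, 5.0], [0, 0, -11, 0, 0, 0, 5.0]]]'

```text
time_s: 6.55
tcp_pos: [0.4279, 0.2108, 0.1767]
tool_rot: [-180.0, -0.1, 173.2]
contact_force: [-0.3, -1.6, -3.2]
finger_gap: 0.0538
```

```bash
python3 -c "
from h import *
go([.5187,-.1754,.175],162.4)
for n in('scene',): np.save(n+'3.npy',read_camera(n))
im=np.load('scene3.npy');save(im[140:270,300:420],'s3.png',5)"
```

```text
t 6.55 tcp [0.4279 0.2108 0.1767] rot [-1.7997e+02 -7.0000e-02  1.7318e+02] F [-0.3 -1.6 -3.2] M [ 0.02 -0.01  0.03] gap 0.0538
row [-13.6  -37.27   0.17] [-0.004 -0.007  1.078]
```

View pics/s3.png

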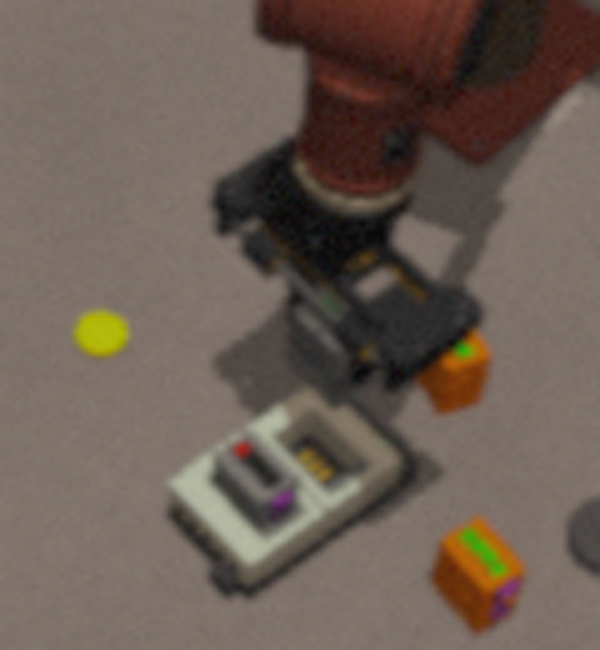

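Request:
move_arm --steps '[[[-1.5, -4, 0, 0, 0, 0.1, 5.0], [-3.5, -9.5, 0, 0, 0, 0.27, 5.0], [-5.5, -15, 0.1, 0, 0, 0.43, 5.0], [-7.5, -20.5, 0.1, 0, 0, 0.6, 5.0], [-9.5, -26, 0.1, 0, 0, 0.75, 5.0], [-11.5, -31.5, 0.17, 0, 0, 0.91, 5.0], [-13, -35.6, 0.17, 0, 0, 1.03, 5.0], [-13.6, -37.3, 0.17, 0, 0, 1.08, 5.0], [-13.6, -37.3, 0.17, 0, 0, 1.08, 5.0], [-13.6, -37.3, 0.17, 0, 0, 1.08, 5.0], [-13.6, -37.3, 0.17, 0, 0, 1.08, 5.0]]]'

```text
time_s: 7.98
tcp_pos: [0.5182, -0.1743, 0.1744]
tool_rot: [-179.9, -0.1, 162.5]
contact_force: [-0.0, 0.8, -3.4]
finger_gap: 0.0539
```

```bash
python3 - <<'E'
from h import *
go([.5187,-.1754,.155],162.4)
for n in('scene','top'): np.save(n+'4.npy',read_camera(n))
s=telemetry.sense();c=s['tcp_pos'][:2];ps=np.radians(s['tool_rot'][2]-180);zt=s['tcp_pos'][2]
ex=np.array([np.cos(ps),np.sin(ps)]);ey=np.array([-np.sin(ps),np.cos(ps)])
out=[]
for n,(r0,r1,c0,c1) in (('scene',(125,205,235,315)),('top',(130,215,350,430))):
    im=np.load(n+'4.npy');im=cv2.resize(im[r0:r1,c0:c1],None,fx=5,fy=5,interpolation=cv2.INTER_CUBIC);im=np.clip(im.astype(int)*2,0,255).astype(np.uint8).copy();im0=im.copy()
    for z,col in((zt-.034,(255,0,0)),(zt+.030,(0,255,255))):
        P=[[*(c+a*ex+b*ey),z] for a,b in((.019,.027),(.019,-.027),(-.019,-.027),(-.019,.027))]
        cv2.polylines(im,[((proj(n,np.array(P))+.5-[c0,r0])*5-.5).astype(int)],True,col,1)
    out.append(np.pad(im,((0,430-im.shape[0]),(0,0),(0,0))))
    save(im0,n+'4raw.png')
save(np.hstack(out),'s4.png')
E
```

```text
t 7.975 tcp [ 0.5182 -0.1743  0.1744] rot [-1.7995e+02 -1.4000e-01  1.6248e+02] F [-0.   0.8 -3.4] M [ 0.    0.03 -0.01] gap 0.0539
row [-0.09 -0.08  1.94] [-0.005 -0.014  0.008]
```

View pics/s4.png

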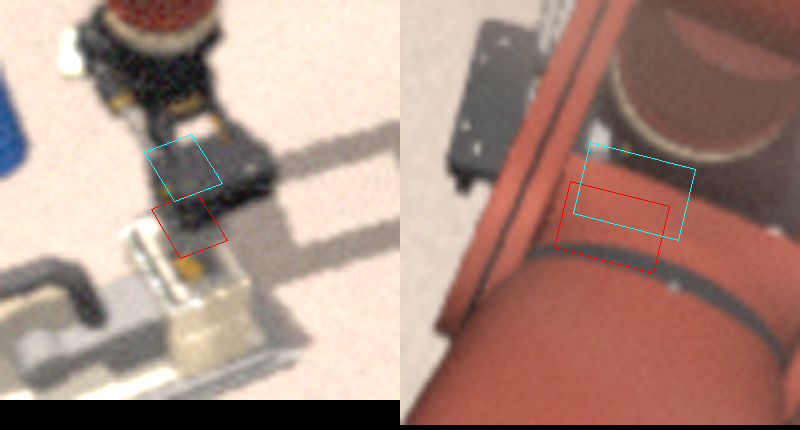

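View pics/scene4raw.png

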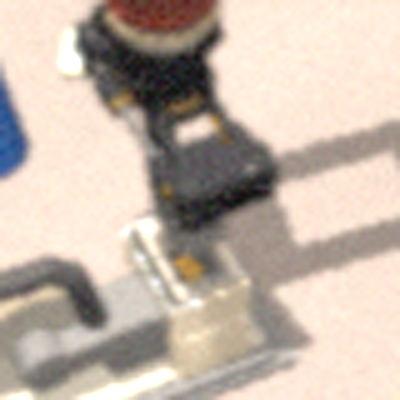

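Request:
move_arm --steps '[[[-0.1, -0.1, 0.6, 0, 0, 0, 5.0], [-0.1, -0.1, 1.4, 0, 0, 0, 5.0], [-0.1, -0.1, 2.0, 0, 0, 0, 5.0], [-0.1, -0.1, 2.4, 0, 0, 0, 5.0], [-0.1, -0.1, 2.6, 0, 0, 0, 5.0], [-0.1, -0.1, 2.6, 0, 0, 0, 5.0], [-0.1, -0.1, 2.6, 0, 0, 0, 5.0]]]'

```text
time_s: 8.95
tcp_pos: [0.5191, -0.1761, 0.1489]
tool_rot: [-179.9, -0.1, 162.5]
contact_force: [0.2, -0.0, -3.1]
finger_gap: 0.0538
```

```bash
python3 - <<'E'
from h import *
go([.5187,-.1754,.144],162.4)
im=read_camera('scene');np.save('scene5.npy',im);save(np.clip(im[140:215,235:315].astype(int)*2,0,255).astype(np.uint8),'s5.png',7)
E
```

```text
t 8.95 tcp [ 0.5191 -0.1761  0.1489] rot [-1.7993e+02 -8.0000e-02  1.6246e+02] F [ 0.2 -0.  -3.1] M [0.   0.05 0.05] gap 0.0538
row [0.06 0.06 0.49] [-0.007 -0.008  0.006]
```

View pics/s5.png

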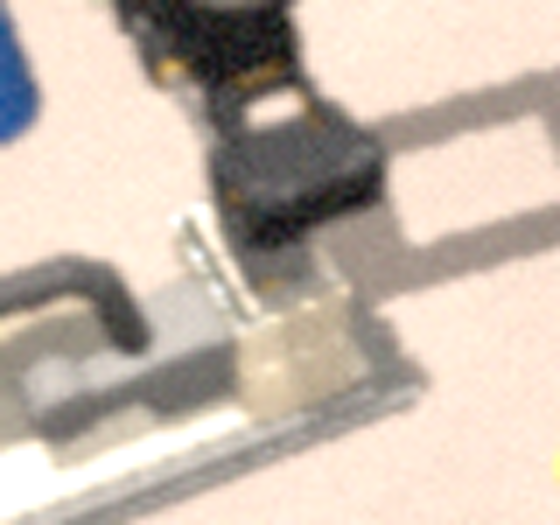

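Request:
move_arm --steps '[[[0.03, 0.03, 0.15, 0, 0, 0, 5.0], [0.03, 0.03, 0.3, 0, 0, 0, 5.0], [0.03, 0.03, 0.4, 0, 0, 0, 5.0], [0.03, 0.03, 0.48, 0, 0, 0, 5.0], [0.03, 0.03, 0.55, 0, 0, 0, 5.0], [0.03, 0.03, 0.55, 0, 0, 0, 5.0]]]'

```text
time_s: 9.75
tcp_pos: [0.5192, -0.1757, 0.1439]
tool_rot: [-179.9, -0.1, 162.5]
contact_force: [-0.5, 0.3, -0.0]
finger_gap: 0.054
```

```bash
python3 -c "
from h import *
go([.5187,-.1754,.144],162.4)"
```

```text
t 9.75 tcp [ 0.5192 -0.1757  0.1439] rot [-1.7993e+02 -5.0000e-02  1.6247e+02] F [-0.5  0.3 -0. ] M [ 0.27  0.18 -0.01] gap 0.054
row [ 0.05  0.02 -0.01] [-0.007 -0.005  0.007]
```

Request:
move_arm --steps '[[[0.0, 0.0, 0.05, 0, 0, 0, 5.0], [0.0, 0.0, 0.1, 0, 0, 0, 5.0], [0.0, 0.0, 0.1, 0, 0, 0, 5.0]]]'

```text
time_s: 10.12
tcp_pos: [0.5189, -0.1759, 0.1424]
tool_rot: [-179.9, -0.1, 162.5]
contact_force: [-0.3, -1.4, -3.6]
finger_gap: 0.054
```

```bash
python3 -c "
from h import *
go([.5187,-.1754,.144],162.4)"
```

```text
t 10.125 tcp [ 0.5189 -0.1759  0.1424] rot [-1.7990e+02 -7.0000e-02  1.6246e+02] F [-0.3 -1.4 -3.6] M [-0.16  0.03 -0.05] gap 0.054
row [ 0.04  0.04 -0.16] [-0.01  -0.007  0.006]
```

Request:
move_arm --steps '[[[0.0, 0.0, 0.06, 0, 0, 0, 5.0], [0.0, 0.0, 0.12, 0, 0, 0, 5.0], [0.0, 0.0, 0.18, 0, 0, 0, 5.0], [0.0, 0.0, 0.18, 0, 0, 0, 5.0]]]'

```text
time_s: 10.62
tcp_pos: [0.5188, -0.1759, 0.1404]
tool_rot: [-179.9, -0.1, 162.5]
contact_force: [-0.9, -0.8, -3.9]
finger_gap: 0.0536
```

```bash
python3 -c "
from h import *
go([.5187,-.1754,.144],162.4)"
```

```text
t 10.625 tcp [ 0.5188 -0.1759  0.1404] rot [-1.7990e+02 -9.0000e-02  1.6246e+02] F [-0.9 -0.8 -3.9] M [-0.16  0.03 -0.01] gap 0.0536
row [ 0.02  0.05 -0.36] [-0.01  -0.009  0.006]
```

Request:
move_arm --steps '[[[0.0, 0.0, 0.1, 0, 0, 0, 5.0], [0.0, 0.0, 0.2, 0, 0, 0, 5.0], [0.0, 0.0, 0.3, 0, 0, 0, 5.0], [0.0, 0.0, 0.4, 0, 0, 0, 5.0], [0.0, 0.0, 0.5, 0, 0, 0, 5.0], [0.0, 0.0, 0.6, 0, 0, 0, 5.0], [0.0, 0.0, 0.6, 0, 0, 0, 5.0]]]'

```text
time_s: 11.5
tcp_pos: [0.5187, -0.1759, 0.1343]
tool_rot: [-179.9, -0.1, 162.5]
contact_force: [-0.5, -0.3, -4.2]
finger_gap: 0.0537
```

```bash
python3 -c "
from h import *
go([.5187,-.1754,.144],162.4)"
```

```text
t 11.5 tcp [ 0.5187 -0.1759  0.1343] rot [-1.7990e+02 -1.0000e-01  1.6247e+02] F [-0.5 -0.3 -4.2] M [-0.17  0.02 -0.  ] gap 0.0537
row [ 0.02  0.05 -0.97] [-0.01  -0.01   0.007]
```

In the well. Continue to just above the terminals.

Request:
move_arm --steps '[[[0.0, 0.0, 0.15, 0, 0, 0, 5.0], [0.0, 0.0, 0.3, 0, 0, 0, 5.0], [0.0, 0.0, 0.45, 0, 0, 0, 5.0], [0.0, 0.0, 0.6, 0, 0, 0, 5.0], [0.0, 0.0, 0.75, 0, 0, 0, 5.0], [0.0, 0.0, 0.9, 0, 0, 0, 5.0], [0.0, 0.0, 1.05, 0, 0, 0, 5.0], [0.0, 0.0, 1.15, 0, 0, 0, 5.0], [0.0, 0.0, 1.25, 0, 0, 0, 5.0], [0.0, 0.0, 1.25, 0, 0, 0, 5.0]]]'

```text
time_s: 12.75
tcp_pos: [0.5186, -0.1759, 0.1216]
tool_rot: [-179.9, -0.1, 162.5]
contact_force: [-1.5, -1.5, -3.6]
finger_gap: 0.0534
```

```bash
python3 -c "
from h import *
go([.5187,-.1754,.114],162.4)"
```

```text
t 12.75 tcp [ 0.5186 -0.1759  0.1216] rot [-1.7990e+02 -1.1000e-01  1.6246e+02] F [-1.5 -1.5 -3.6] M [-0.16  0.02 -0.08] gap 0.0534
row [0.01 0.05 0.76] [-0.01  -0.011  0.006]
```

Request:
move_arm --steps '[[[0.0, 0.0, 0.1, 0, 0, 0, 5.0], [0.0, 0.0, 0.2, 0, 0, 0, 5.0], [0.0, 0.0, 0.3, 0, 0, 0, 5.0], [0.0, 0.0, 0.4, 0, 0, 0, 5.0], [0.0, 0.0, 0.5, 0, 0, 0, 5.0], [0.0, 0.0, 0.55, 0, 0, 0, 5.0], [0.0, 0.0, 0.6, 0, 0, 0, 5.0], [0.0, 0.0, 0.6, 0, 0, 0, 5.0]]]'

```text
time_s: 13.75
tcp_pos: [0.5188, -0.176, 0.1158]
tool_rot: [-179.9, -0.1, 162.5]
contact_force: [-1.0, -0.5, 2.6]
finger_gap: 0.0541
```

```bash
python3 -c "
from h import *
go([.5187,-.1754,.114],162.4)"
```

```text
t 13.75 tcp [ 0.5188 -0.176   0.1158] rot [-1.7990e+02 -8.0000e-02  1.6246e+02] F [-1.  -0.5  2.6] M [-0.01  0.2  -0.01] gap 0.0541
row [0.03 0.06 0.18] [-0.01  -0.008  0.006]
```

Request:
move_arm --steps '[[[0.0, 0.0, 0.05, 0, 0, 0, 5.0], [0.0, 0.0, 0.1, 0, 0, 0, 5.0], [0.0, 0.0, 0.15, 0, 0, 0, 5.0], [0.0, 0.0, 0.15, 0, 0, 0, 5.0]]]'

```text
time_s: 14.25
tcp_pos: [0.5188, -0.1761, 0.1143]
tool_rot: [-179.9, -0.1, 162.5]
contact_force: [-0.9, 0.1, 3.5]
finger_gap: 0.054
```

```bash
python3 -c "
from h import *
go([.5187,-.1754,.114],162.4)"
```

```text
t 14.25 tcp [ 0.5188 -0.1761  0.1143] rot [-1.7989e+02 -8.0000e-02  1.6246e+02] F [-0.9  0.1  3.5] M [ 0.05  0.25 -0.  ] gap 0.054
row [0.03 0.06 0.03] [-0.011 -0.008  0.006]
```

Request:
move_arm --steps '[[[0.0, 0.0, 0.04, 0, 0, 0, 5.0], [0.0, 0.0, 0.08, 0, 0, 0, 5.0], [0.0, 0.0, 0.08, 0, 0, 0, 5.0]]]'

```text
time_s: 14.62
tcp_pos: [0.5189, -0.1761, 0.114]
tool_rot: [-179.9, -0.1, 162.5]
contact_force: [-3.4, 0.6, 6.7]
finger_gap: 0.0537
```

```bash
python3 -c "
from h import *
go([.5187,-.1754,.114],162.4)"
```

```text
t 14.625 tcp [ 0.5189 -0.1761  0.114 ] rot [-1.7989e+02 -6.0000e-02  1.6246e+02] F [-3.4  0.6  6.7] M [ 0.12  0.47 -0.04] gap 0.0537
row [0.05 0.06 0.  ] [-0.011 -0.006  0.006]
```

Request:
move_arm --steps '[[[0.0, 0.0, 0.06, 0, 0, 0, 5.0], [0.0, 0.0, 0.1, 0, 0, 0, 5.0], [0.0, 0.0, 0.1, 0, 0, 0, 5.5], [0.0, 0.0, 0.1, 0, 0, 0, 5.65], [0.0, 0.0, 0.1, 0, 0, 0, 5.8], [0.0, 0.0, 0.1, 0, 0, 0, 5.95], [0.0, 0.0, 0.1, 0, 0, 0, 6.1], [0.0, 0.0, 0.1, 0, 0, 0, 6.3]]]'

```text
time_s: 15.62
tcp_pos: [0.519, -0.176, 0.1128]
tool_rot: [-179.9, -0.1, 162.5]
contact_force: [0.4, 2.0, 1.6]
finger_gap: 0.0623
```

```bash
python3 -c "
from h import *
go([.5187,-.1754,.114],162.4)"
```

```text
t 15.625 tcp [ 0.519  -0.176   0.1128] rot [-1.7989e+02 -5.0000e-02  1.6247e+02] F [0.4 2.  1.6] M [ 0.43 -0.17  0.02] gap 0.0623
row [ 0.05  0.05 -0.12] [-0.011 -0.005  0.007]
```

Request:
move_arm --steps '[[[0.0, 0.0, 0, 0, 0, 0, 7.0], [0.0, 0.0, -0.1, 0, 0, 0, 8.0], [0.0, 0.0, -0.3, 0, 0, 0, 8.0], [0.0, 0.0, -1.5, 0, 0, 0, 8.0], [0.0, 0.0, -3.5, 0, 0, 0, 8.0], [0.0, 0.0, -6, 0, 0, 0, 8.0], [0.0, 0.0, -8, 0, 0, 0, 8.0], [0.0, 0.0, -8, 0, 0, 0, 8.0], [0.0, 0.0, -8, 0, 0, 0, 8.0]]]'

```text
time_s: 16.75
tcp_pos: [0.5188, -0.1758, 0.1924]
tool_rot: [-179.9, -0.1, 162.5]
contact_force: [0.5, 0.1, -0.1]
finger_gap: 0.08
```

```bash
python3 - <<'E'
from h import *
go([.5187,-.1754,.146],162.4)
im=read_camera('scene');np.save('scene6.npy',im);save(np.clip(im[130:215,230:320].astype(int)*2,0,255).astype(np.uint8),'s6.png',7)
im=read_camera('top');save(np.clip(im[130:215,350:440].astype(int)*2,0,255).astype(np.uint8),'t6.png',5)
E
```

```text
t 16.75 tcp [ 0.5188 -0.1758  0.1924] rot [-1.7989e+02 -8.0000e-02  1.6247e+02] F [ 0.5  0.1 -0.1] M [0.01 0.02 0.01] gap 0.08
row [0.02 0.04 4.64] [-0.011 -0.008  0.007]
```

View pics/s6.png

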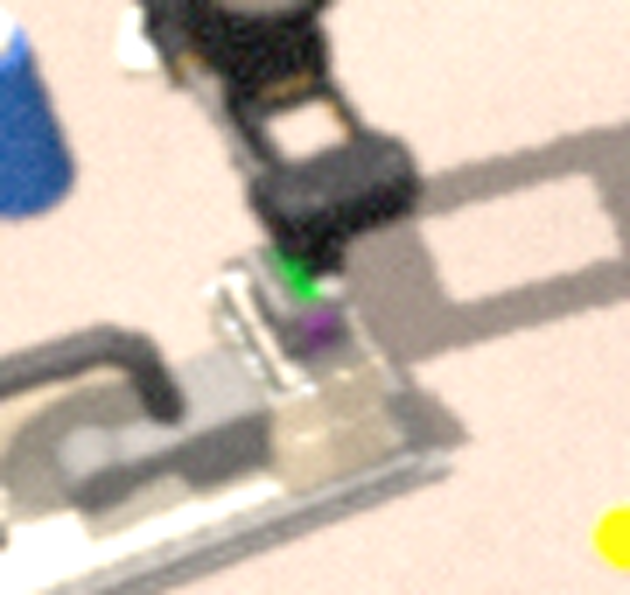

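Request:
move_arm --steps '[[[0.0, 0.0, 0.5, 0, 0, 0, 0], [0.0, 0.0, 1.5, 0, 0, 0, 0], [0.0, 0.0, 2.5, 0, 0, 0, 0], [0.0, 0.0, 3.2, 0, 0, 0, 0], [0.0, 0.0, 3.7, 0, 0, 0, 0], [0.0, 0.0, 3.9, 0, 0, 0, 0], [0.0, 0.0, 3.9, 0, 0, 0, 0], [0.0, 0.0, 3.9, 0, 0, 0, 0]]]'

```text
time_s: 17.85
tcp_pos: [0.5186, -0.1757, 0.153]
tool_rot: [-179.9, -0.1, 162.5]
contact_force: [-0.2, 0.1, -0.4]
finger_gap: 0.008
```

Request:
move_arm --steps '[[[0.0, 0.0, 0.06, 0, 0, 0, 0], [0.0, 0.0, 0.12, 0, 0, 0, 0], [0.0, 0.0, 0.2, 0, 0, 0, 0], [0.0, 0.0, 0.2, 0, 0, 0, 0]]]'

```text
time_s: 18.35
tcp_pos: [0.5185, -0.1757, 0.1509]
tool_rot: [-179.9, -0.1, 162.5]
contact_force: [0.2, 0.5, -0.2]
finger_gap: 0.0004
```

Request:
move_arm --steps '[[[0.0, 0.0, 0.06, 0, 0, 0, 0], [0.0, 0.0, 0.12, 0, 0, 0, 0], [0.0, 0.0, 0.18, 0, 0, 0, 0], [0.0, 0.0, 0.18, 0, 0, 0, 0]]]'

```text
time_s: 18.85
tcp_pos: [0.5184, -0.1757, 0.149]
tool_rot: [-179.9, -0.1, 162.5]
contact_force: [0.6, 0.4, 0.4]
finger_gap: 0.0003
```

Request:
move_arm --steps '[[[0.0, 0.0, 0.05, 0, 0, 0, 0], [0.0, 0.0, 0.1, 0, 0, 0, 0], [0.0, 0.0, 0.15, 0, 0, 0, 0], [0.0, 0.0, 0.15, 0, 0, 0, 0]]]'

```text
time_s: 19.35
tcp_pos: [0.5184, -0.1757, 0.1474]
tool_rot: [-179.9, -0.2, 162.5]
contact_force: [-0.1, -1.4, -0.6]
finger_gap: 0.0009
```

No contact at 147.4 mm, so the pack hasn't popped up to about 150 mm. I'll continue down to touch its top.

Request:
move_arm --steps '[[[0.0, 0.0, 0.04, 0, 0, 0, 0], [0.0, 0.0, 0.08, 0, 0, 0, 0], [0.0, 0.0, 0.12, 0, 0, 0, 0], [0.0, 0.0, 0.12, 0, 0, 0, 0]]]'

```text
time_s: 19.85
tcp_pos: [0.5184, -0.1757, 0.1462]
tool_rot: [-179.9, -0.2, 162.5]
contact_force: [-1.7, -0.1, -0.8]
finger_gap: 0.0004
```

Request:
move_arm --steps '[[[0.0, 0.0, 0.04, 0, 0, 0, 0], [0.0, 0.0, 0.08, 0, 0, 0, 0], [0.0, 0.0, 0.08, 0, 0, 0, 0]]]'

```text
time_s: 20.23
tcp_pos: [0.5186, -0.1758, 0.1459]
tool_rot: [-179.9, -0.1, 162.5]
contact_force: [-0.6, 0.0, 2.7]
finger_gap: 0.0
```

Request:
move_arm --steps '[[[0.0, 0.0, 0.06, 0, 0, 0, 0], [0.0, 0.0, 0.1, 0, 0, 0, 0], [0.0, 0.0, 0.14, 0, 0, 0, 0], [0.0, 0.0, 0.14, 0, 0, 0, 0]]]'

```text
time_s: 20.72
tcp_pos: [0.5187, -0.1759, 0.1445]
tool_rot: [-179.9, -0.1, 162.5]
contact_force: [-0.6, 0.5, 3.9]
finger_gap: 0.0004
```

Request:
move_arm --steps '[[[0.0, 0.0, 0.06, 0, 0, 0, 0], [0.0, 0.0, 0.1, 0, 0, 0, 0], [0.0, 0.0, 0.1, 0, 0, 0, 0]]]'

```text
time_s: 21.1
tcp_pos: [0.519, -0.176, 0.1443]
tool_rot: [-179.9, -0.1, 162.5]
contact_force: [-0.7, 1.3, 8.0]
finger_gap: 0.0005
```

On the floor (top at about 144 mm). I'll retreat slowly by 1.5 mm to see where contact ends, then go clear.

Request:
move_arm --steps '[[[0.0, 0.0, -0.05, 0, 0, 0, 0], [0.0, 0.0, -0.1, 0, 0, 0, 0], [0.0, 0.0, -0.18, 0, 0, 0, 0], [0.0, 0.0, -0.22, 0, 0, 0, 0], [0.0, 0.0, -0.22, 0, 0, 0, 0]]]'

```text
time_s: 21.72
tcp_pos: [0.5188, -0.1759, 0.146]
tool_rot: [-179.9, -0.1, 162.5]
contact_force: [-0.1, -0.4, 0.4]
finger_gap: 0.0005
```

Request:
move_arm --steps '[[[0.0, 0.0, -1, 0, 0, 0, 0], [0.0, 0.0, -3, 0, 0, 0, 0], [0.0, 0.0, -6, 0, 0, 0, 0], [-3.0, 4.0, -9, 0, 0, 0, 0], [8.0, 10.0, -10, 0, 0, 0, 0], [13.0, 18.0, -10, 0, 0, 0, 0], [14.0, 24.0, -10, 0, 0, 0, 0], [14.0, 28.0, -10, 0, 0, 0, 0], [14.0, 28.0, -10, 0, 0, 0, 0], [14.0, 28.0, -10, 0, 0, 0, 0], [14.0, 28.0, -10, 0, 0, 0, 0]]]'

```text
time_s: 23.1
tcp_pos: [0.4699, 0.1332, 0.246]
tool_rot: [-179.9, -0.1, 162.5]
contact_force: [-0.3, -0.2, 0.0]
finger_gap: 0.0005
```

```bash
python3 - <<'E'
from h import *
go([.5187,-.1754,.146],162.4)
out=[]
im=read_camera('scene');np.save('scene7.npy',im)
it=read_camera('top');np.save('top7.npy',it)
b=lambda i:np.clip(i.astype(int)*1.8,0,255).astype(np.uint8)
a=cv2.resize(b(im[140:215,235:315]),None,fx=5,fy=5,interpolation=cv2.INTER_CUBIC)
c=cv2.resize(b(it[140:215,350:430]),None,fx=5,fy=5,interpolation=cv2.INTER_CUBIC)
save(np.hstack([a,c]),'s7.png');save(im,'s7full.png')
ps=np.radians(-17.6);ex=np.array([np.cos(ps),np.sin(ps)]);ey=np.array([-np.sin(ps),np.cos(ps)]);ctr=np.array([.5188,-.1759])
for z0 in(.0815,.086):
    for n in('scene','top'): print(z0,n,'top',proj(n,[[*ctr,z0+.064]])[0][::-1],'button',proj(n,[[*(ctr+.0335*ey),z0+.048]])[0][::-1],'button flush',proj(n,[[*(ctr+.027*ey),z0+.048]])[0][::-1])
for n,I in(('scene',im),('top',it)):
    I=I.astype(int); r,g,bb=I[...,0],I[...,1],I[...,2]
    for nm,m in (('green',(g>r+40)&(g>bb+40)),('purple',(r>g+25)&(bb>g+25))):
        k,l,s,cc=cv2.connectedComponentsWithStats(m.astype(np.uint8))
        for i in range(1,k):
            x,y=cc[i]
            if s[i][4]>2 and ((n=='top' and 365<x<410 and 160<y<210) or (n=='scene' and 245<x<300 and 150<y<200)): print(n,nm,s[i][4],np.round([y,x],1))
E
```

```text
t 23.1 tcp [0.4699 0.1332 0.246 ] rot [-1.7987e+02 -6.0000e-02  1.6253e+02] F [-0.3 -0.2  0. ] M [ 0.03 -0.02 -0.01] gap 0.0005
row [-13.93 -27.95  10.05] [-0.013 -0.006  0.013]
0.0815 scene top [168.57123591 271.98168232] button [177.41320389 276.00392946] button flush [176.22601894 275.27451233]
0.0815 top top [174.31999137 392.74319846] button [172.85707329 379.50077079] button flush [173.46584423 381.86269781]
0.086 scene top [167.78527624 271.89883373] button [176.64189686 275.92840417] button flush [175.45388388 275.19775069]
0.086 top top [173.83938785 393.04679593] button [172.37793187 379.74802197] button flush [172.98898481 382.11925141]
scene green 31 [168.5 271.7]
scene purple 14 [175.9 275.1]
top green 70 [174.6 392.7]
top purple 14 [172.6 381.1]
```

View pics/s7.png

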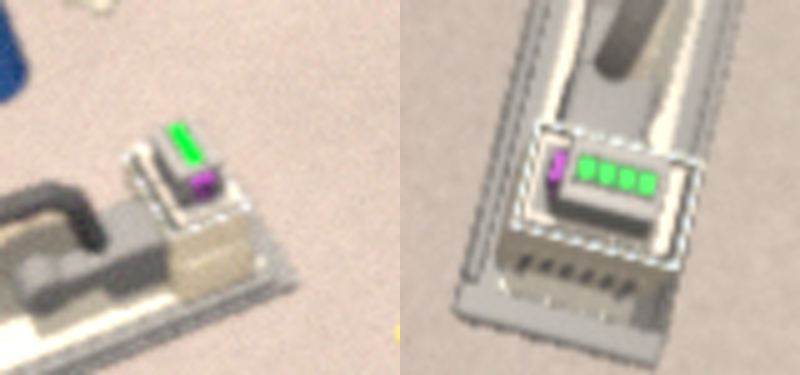

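View pics/s7full.png

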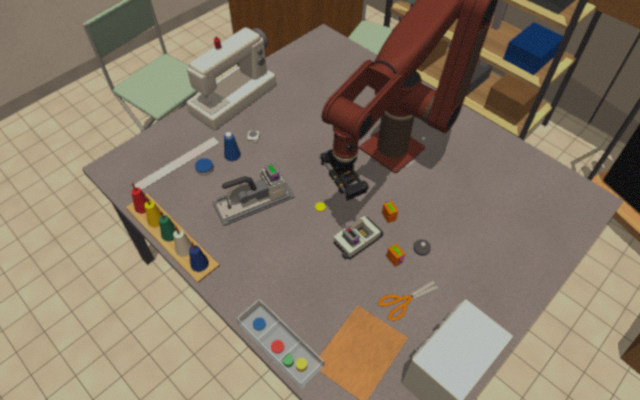

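```bash
python3 -c "
from h import *
print(job.sign_off())"
```

```text
the job is handed in; nothing more can be done
None
```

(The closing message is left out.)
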